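Mark two model girders in the pedal press

ROBOT

A 6-joint arm with a two-finger parallel gripper is mounted at the origin on the work surface. World frame = base frame: x ahead of the robot, y to its left, z up, the work surface at z = 0. Lengths are in m, angles in rad, forces in N, time in s.
With the tool pointing down it reaches from about 0.375 to 0.9 m from the base axis. Payload 3.1 kg.
Tool frame: the origin (TCP) lies at the very end of the fingers, on their centre line; the grasp point (between the pads) lies 19 mm behind it; z points along the fingers, y is the direction in which the jaws open and shut (so a half turn about z gives the same grasp; the last joint's range is limited). The gripper opens to 85 mm and grips with 20 to 120 N. Pads are 22 mm wide; open, the fingers measure 114 mm over their backs; the gripper's body (76 mm by 85 mm) begins 54 mm behind the grasp point. The pads swing forward as they close: fully open they stand 13 mm farther back than shut.
Start: joints at [0.969, 0.527, 1.433, -0, 1.181, -0.178], TCP at [0.257, 0.57, 0.231] pointing down, gripper open.
Joint ranges: [-3.08, 3.08], [-0.75, 2.2], [0.22, 2.44], [-1.43, 4.57], [0, 2.65], [-2.85, 2.85]. Speed limits (rad/s): [2.79, 2.79, 3.14, 3.14, 3.14, 3.14].

INTERFACE

Orientations are given as a unit quaternion [x, y, z, w].
In Python, from station import * gives the robot as it stands.
- The arm moves only by the tool jog_arm, never from a script. Its argument "motion" is a list of rows, each a list of 5 numbers: the shift along the world's x, y, z in cm, then the turn about the world's z in degrees, then the closure in counts, from 0 (fully open) to 255 (shut). In form: [[tx, ty, tz, yaw, jaw], ...]. A call has 1 to 10 rows; each row shifts and turns the pose as measured when the row begins; what a row does not reach is not made up. A row lasts 1/12 s, in which the tool goes at most 41.7 mm and 7.16 degrees, less where a joint would pass 70% of its speed; a pose out of reach is approached as far as the arm can. A call with a gripper value outside its range is refused whole. The fingers move at their own pace and stop on an object; "squeeze" is the grip in N (left out, the last holds). Time passes only in rows, so rows that do not move let the fingers close. It gives the time, the measured TCP pose, the force and the opening at its end, in the units of the state.
- sense(): the state, without advancing time (a new reading comes with each control period).
- snapshot(name): name is "side" or "top"; returns a dict with "img" (384x512x3 uint8, red, green, blue), "depth" (384x512 float32, m along the optical axis (not along the pixel's ray), 0 where there is no reading), "intrinsics" (3x3 intrinsics, pixels), "eye" and "attitude" of the camera in the world. Camera axes: x right, y down, z forward; pixel columns grow to the right and rows downward; lengths in m; the calibration is good to about 2 mm. A picture is of the moment at which its call begins.
- sign_off(): hands the job in, once; it reports no verdict.
The state is a dict: "t": time; "q": joint angles; "qd": joint speeds; "tau": joint torques, N m; "tcp_pos": TCP position; "tool_rot": TCP orientation; "force": force on the tool from outside, world axes, zero at the start; "ft_torque": the same for the moment, N m; "finger_gap": opening from 0.0 (shut) to 1.0 (fully open).
Only numpy, scipy, OpenCV 4.12 (cv2) and the standard library are available. Lean on these libraries where they do the work, as an engineer would, in place of code of your own. Each camera call takes 0.05 s, during which the arm holds its last target.

TASK

Lay the two long model girders side by side across the two rests of the marking press, one in the front notches and one in the back notches, each centred so that it sticks out equally at both ends. Only then push the pedal right down to its stop, keep it down for about a second so its stamping arm marks both girders, and let it spring back up. Leave the short off-cut, the lattice tower, the glue bottle and the parts tray as they stand.

Things in the scene. Friction and masses are not known exactly. Their poses are not given: they have to be found in the camera images.
- press: Grey marking press fixed to the bench. Origin at bench level midway between its two steel rests; x points roughly away from the robot, y left, z up. Base plate 12 thick, x -75..145, y -100..100, with a wing (x -75..75) out to y -230 that carries the pedal. Girders belong along its y axis, across the gap, each in the same notch of both rests.
- rest_left (a point): Top of the left rest, middle (x 0, y +85, z 56 of the press). The rest is a steel block 150 long in x, 20 thick in y, with two notches 28 wide in x centred at x = -37 (front) and +37 (back); notch floor 50 above the bench, ears between and beside the notches 6 higher.
- rest_right (a point): The same for the right rest (x 0, y -85, z 56 of the press), identical. The clear gap between the rests is 150.
- stamper_pivot (a point): Pivot of the aluminium stamping arm (x 118, y 0, z 90 of the press), on a 100 high post. Pedal up: the 165 long arm stands upright, leaning slightly away from the rests, top 255 above the bench, its two stamp pads facing the rests (not nearer than x = 85). As the pedal goes down it swings over the middle of both lanes, so stay clear of there while pressing.
- lane_near (a point): Front lane (nearer the robot): point on the notch-floor level, midway between the two rests, in the middle of the front notches (x = -37, y = 0, z = 50 of the press). Axes as the press. A well laid girder has its origin here.
- lane_far (a point): Back lane: the same for the back notches (x = +37, y = 0, z = 50 of the press). 74 from the front lane.
- pedal_pad (a point): Centre of the top of the pedal's black tread (56 x 54), where to press; moves with the pedal. The plate is hinged at x 62, y -180, z 24 of the press, axis along press y; the tread is 99 from the hinge, towards the robot. Up: 63 above the bench, sloping up 0.35 rad towards the robot. At the stop: level, 29 above the bench, 8 nearer the robot. Site x along the plate to the hinge, z out of the tread.
- pedal (a joint): Pedal angle in rad: 0 = up (at rest), 0.35 = down at its stop. A spring returns it. Straight down on the tread it takes about 4 N to start and about 10 N to reach the stop.
- girder_a: Long model girder of white plastic, I-section, 240 long (x), 14 wide (y), 16 high (z), about 40 g. Origin at the centre of its underside; lies on the bench along its x axis. The same both ways round and interchangeable with girder_b.
- girder_b: The other long girder, identical to girder_a.
- offcut: Short off-cut of the same girder, 130 long (x), 14 wide, 16 high, too short for the rests. Lies among the girders. Leave it.
- tower: Model lattice tower of white and grey plastic, standing upright, foot 60 x 60, shaft 48 x 48, 198 high. Origin at the centre of its underside. Leave it standing.
- glue: White plastic glue bottle, 48 diameter, 130 high, standing behind the pedal. Origin at the centre of its underside. Leave it standing.
- tray: Open white parts tray 130 (x) by 100 (y) by 35 high with small bits in it. Origin at the centre of its underside. Leave it.
Not all that is in view belongs to the job. Leave any yellow look-alike of the girder_a alone.

How it is judged:
On the way, in this order (a step that is already met when the one before it is completed fails the run):
1. both girders lie across the rests, one in the front and one in the back notches, released, pedal still up (((x of girder_a in the frame of lane_near between -0.01 and 0.01 m and y of girder_a in the frame of lane_near between -0.016 and 0.016 m and z of girder_a in the frame of lane_near between -0.003 and 0.004 m and angle between the x axis of each of girder_a, girder_b and the y axis of press, either way round below 0.12 rad and x of girder_b in the frame of lane_far between -0.01 and 0.01 m and y of girder_b in the frame of lane_far between -0.016 and 0.016 m and z of girder_b in the frame of lane_far between -0.003 and 0.004 m) or (x of girder_a in the frame of lane_far between -0.01 and 0.01 m and y of girder_a in the frame of lane_far between -0.016 and 0.016 m and z of girder_a in the frame of lane_far between -0.003 and 0.004 m and angle between the x axis of each of girder_a, girder_b and the y axis of press, either way round below 0.12 rad and x of girder_b in the frame of lane_near between -0.01 and 0.01 m and y of girder_b in the frame of lane_near between -0.016 and 0.016 m and z of girder_b in the frame of lane_near between -0.003 and 0.004 m)) and contact force between the fingers and girder_a below 0.1 N and contact force between the fingers and girder_b below 0.1 N and linear speed of each of girder_a, girder_b below 0.02 m/s and value of joint pedal below 0.06 rad), for 0.2 s.
2. the pedal is held at its stop for about a second with both girders in place (((x of girder_a in the frame of lane_near between -0.01 and 0.01 m and y of girder_a in the frame of lane_near between -0.016 and 0.016 m and z of girder_a in the frame of lane_near between -0.003 and 0.004 m and angle between the x axis of each of girder_a, girder_b and the y axis of press, either way round below 0.12 rad and x of girder_b in the frame of lane_far between -0.01 and 0.01 m and y of girder_b in the frame of lane_far between -0.016 and 0.016 m and z of girder_b in the frame of lane_far between -0.003 and 0.004 m) or (x of girder_a in the frame of lane_far between -0.01 and 0.01 m and y of girder_a in the frame of lane_far between -0.016 and 0.016 m and z of girder_a in the frame of lane_far between -0.003 and 0.004 m and angle between the x axis of each of girder_a, girder_b and the y axis of press, either way round below 0.12 rad and x of girder_b in the frame of lane_near between -0.01 and 0.01 m and y of girder_b in the frame of lane_near between -0.016 and 0.016 m and z of girder_b in the frame of lane_near between -0.003 and 0.004 m)) and value of joint pedal above 0.325 rad), for 0.6 s.
At the end, for the whole second after the job is handed in: Both girders still lie at rest on both rests, one in each pair of notches (origin within 10 mm across and 16 mm along of the lane point, -3 to +4 mm in height, within 0.12 rad of the press's y axis), released; the pedal is back up (below 0.05 rad); tower and bottle upright (((x of girder_a in the frame of lane_near between -0.01 and 0.01 m and y of girder_a in the frame of lane_near between -0.016 and 0.016 m and z of girder_a in the frame of lane_near between -0.003 and 0.004 m and angle between the x axis of each of girder_a, girder_b and the y axis of press, either way round below 0.12 rad and x of girder_b in the frame of lane_far between -0.01 and 0.01 m and y of girder_b in the frame of lane_far between -0.016 and 0.016 m and z of girder_b in the frame of lane_far between -0.003 and 0.004 m) or (x of girder_a in the frame of lane_far between -0.01 and 0.01 m and y of girder_a in the frame of lane_far between -0.016 and 0.016 m and z of girder_a in the frame of lane_far between -0.003 and 0.004 m and angle between the x axis of each of girder_a, girder_b and the y axis of press, either way round below 0.12 rad and x of girder_b in the frame of lane_near between -0.01 and 0.01 m and y of girder_b in the frame of lane_near between -0.016 and 0.016 m and z of girder_b in the frame of lane_near between -0.003 and 0.004 m)) and contact force between the fingers and girder_a below 0.1 N and contact force between the fingers and girder_b below 0.1 N and linear speed of each of girder_a, girder_b below 0.02 m/s and value of joint pedal below 0.05 rad and angle between each of tower, glue's own z axis and vertical below 0.2 rad); the robot touches nothing.
It fails at once if the pedal is pressed (past 0.12 rad) while the girders are not both in place (value of joint pedal above 0.12 rad and not ((x of girder_a in the frame of lane_near between -0.01 and 0.01 m and y of girder_a in the frame of lane_near between -0.016 and 0.016 m and z of girder_a in the frame of lane_near between -0.003 and 0.004 m and angle between the x axis of each of girder_a, girder_b and the y axis of press, either way round below 0.12 rad and x of girder_b in the frame of lane_far between -0.01 and 0.01 m and y of girder_b in the frame of lane_far between -0.016 and 0.016 m and z of girder_b in the frame of lane_far between -0.003 and 0.004 m) or (x of girder_a in the frame of lane_far between -0.01 and 0.01 m and y of girder_a in the frame of lane_far between -0.016 and 0.016 m and z of girder_a in the frame of lane_far between -0.003 and 0.004 m and angle between the x axis of each of girder_a, girder_b and the y axis of press, either way round below 0.12 rad and x of girder_b in the frame of lane_near between -0.01 and 0.01 m and y of girder_b in the frame of lane_near between -0.016 and 0.016 m and z of girder_b in the frame of lane_near between -0.003 and 0.004 m))).
It fails at once if the offcut is shifted by more than 25 mm or tipped (distance of offcut from where it was at the start of the episode above 0.025 m or angle between offcut's own z axis and vertical above 0.35 rad).
It fails at once if the tower is shifted by more than 25 mm or tipped (distance of tower from where it was at the start of the episode above 0.025 m or angle between tower's own z axis and vertical above 0.35 rad).
It fails at once if the glue is shifted by more than 25 mm or tipped (distance of glue from where it was at the start of the episode above 0.025 m or angle between glue's own z axis and vertical above 0.35 rad).
It fails at once if the tray is shifted by more than 25 mm or tipped (distance of tray from where it was at the start of the episode above 0.025 m or angle between tray's own z axis and vertical above 0.35 rad).
It also fails if it takes over 72 s, if anything falls off the work surface, if the arm or the gripper's body presses on something with over 40 N, if the wrist force passes 120 N, or if a joint passes its speed limit or range.

## Working session

There is one attempt and no reset: what is moved stays moved. The work goes in short steps, Python scripts to look and compute and a tool call to move; the robot and the scene stay as the last step left them, time stands still between calls to the robot, and variables do not carry over. Pictures are saved under pics/ and viewed, and the job is handed in when it is done.

Besides the shell and the picture viewer there is one more tool, called after "Emit:" as a command line: name --pt "numbers of a row" for each row, then --argument value for the rest. jog_arm: Moves the arm, as the interface text tells. Its arguments: {"type":"object","properties":{"motion":{"type":"array","items":{"type":"array","items":{"type":"number"}}},"squeeze":{"type":"number"}},"required":["motion"]}

```bash
mkdir -p pics; cat > h.py <<'E'
from station import *
import numpy as np, cv2
def snap(n,f):
    s=snapshot(n); cv2.imwrite('pics/'+f,cv2.cvtColor(s['img'],cv2.COLOR_RGB2BGR)); np.savez('pics/'+f[:-4]+'.npz',**s); return s
def R(s):
    a=np.array(s['attitude'],float)
    if a.shape==(3,3): return a
    from scipy.spatial.transform import Rotation
    return Rotation.from_quat(a).as_matrix()
def ray(s,u,v,z):
    K=s['intrinsics']; d=R(s)@np.linalg.inv(K)@np.array([u,v,1.]); e=np.array(s['eye']); return e+d*(z-e[2])/d[2]
def pts(s):
    K=s['intrinsics'];D=s['depth'];v,u=np.indices(D.shape)
    c=np.stack([(u-K[0,2])/K[0,0]*D,(v-K[1,2])/K[1,1]*D,D],-1)
    return c@R(s).T+np.array(s['eye'])
def proj(s,p):
    c=R(s).T@(np.array(p)-np.array(s['eye'])); q=s['intrinsics']@c; return q[:2]/q[2]
E
python3 - <<'E'
from h import *
print(sense())
for n in('top','side'):
    s=snap(n,n+'0.png'); print(n,s['intrinsics'],s['eye'],s['attitude'])
E
```

```text
{'t': 0.0, 'q': array([ 9.68488799e-01,  5.28494500e-01,  1.43390046e+00, -1.51619686e-06,
        1.18143056e+00, -1.78508645e-01]), 'qd': array([ 2.43088352e-05, -9.39866973e-04, -2.35725084e-03,  7.36975705e-04,
       -1.73045546e-03, -9.04700328e-06]), 'tau': array([ 5.37126175e-05, -4.42346442e+01, -1.78027242e+01, -4.40788244e-04,
        8.35234387e-03, -2.83752840e-06]), 'tcp_pos': array([0.25657723, 0.56911064, 0.23031682]), 'tool_rot': array([ 2.10316822e-01,  9.77632645e-01, -1.03269328e-03, -4.24228291e-04]), 'force': array([-0.26471651,  0.22522902, -0.73995389]), 'ft_torque': array([ 0.00543943, -0.04002572,  0.02758597]), 'finger_gap': 1.0016852452692357}
top [[422.77676529   0.         260.66820316]
 [  0.         422.77676529 190.0550882 ]
 [  0.           0.           1.        ]] [0.4377288  0.0175911  1.08526078] [ 0.74951841 -0.65386189  0.0701071  -0.07597219]
side [[378.52512112   0.         252.8271473 ]
 [  0.         378.52512112 190.78056553]
 [  0.           0.           1.        ]] [ 0.04709496 -0.56995783  0.535089  ] [ 0.80058649 -0.30526365  0.19765957 -0.47624161]
```

View pics/top0.png

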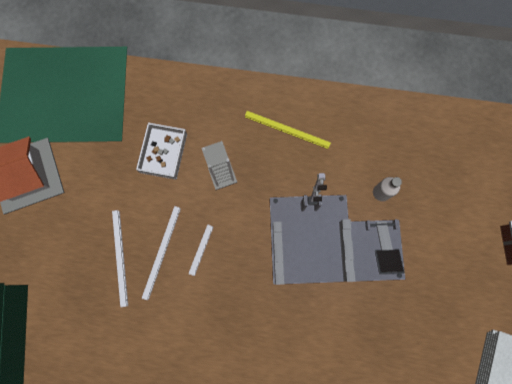

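View pics/side0.png

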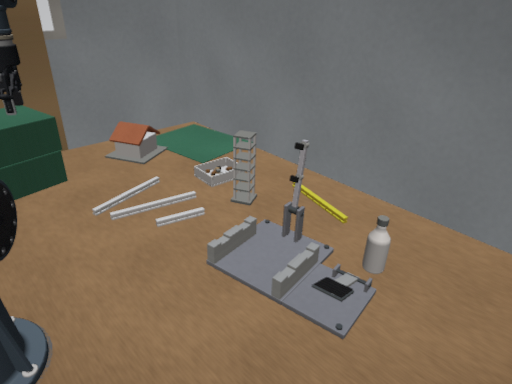

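```bash
cat > a.py <<'E'
from h import *
s=dict(np.load('pics/top0.npz')); P=pts(s)
hsv=cv2.cvtColor(s['img'],cv2.COLOR_RGB2HSV)
m=((hsv[...,1]<70)&(hsv[...,2]>130)).astype(np.uint8); m[:,:100]=0;m[:,225:]=0;m[:200]=0;m[310:]=0
n,l,st,c=cv2.connectedComponentsWithStats(m)
for i in range(1,n):
    if st[i,4]<40: continue
    ct=np.argwhere(l==i)[:,::-1].astype(np.float32)
    r=cv2.minAreaRect(ct); b=cv2.boxPoints(r)
    w=np.array([ray(s,*p,0.014)[:2] for p in b]); cen=ray(s,*r[0],.014)
    e=[w[1]-w[0],w[2]-w[1]]; e=max(e,key=np.linalg.norm)
    print(st[i],r, 'center',cen.round(4),'len',np.linalg.norm(e).round(4),'ang',np.degrees(np.arctan2(e[1],e[0])).round(2), 'z',np.median(P[l==i][:,2]))
z=P[...,2]
big=cv2.resize(s['img'][160:300,250:420],None,fx=4.5,fy=4.2,interpolation=cv2.INTER_CUBIC); cv2.imwrite('pics/press0.png',big[...,::-1])
reg=np.zeros(z.shape,bool); reg[190:300,262:410]=1
for lo,hi in((.044,.0525),(.0525,.062)):
    k=(reg&(z>lo)&(z<hi)).astype(np.uint8)
    n,l,st,c=cv2.connectedComponentsWithStats(k)
    for i in range(1,n):
        if st[i,4]>8: q=P[l==i]; print(lo,st[i],q.mean(0).round(4),q.min(0).round(3),q.max(0).round(3))
print(proj(s,(0.257,.57,.23)))
E
python3 a.py
```

```text
[142 206  39  94 729] ((160.68325805664062, 252.8868865966797), (7.803006172180176, 98.74835968017578), 19.653825759887695) center [0.4678 0.2685 0.014 ] len 0.2423 ang -9.42 z 0.013757415607883239
[112 210  16  98 768] ((119.45591735839844, 258.24298095703125), (97.41500854492188, 8.316445350646973), 85.03025817871094) center [0.4408 0.3681 0.014 ] len 0.2428 ang -163.46 z 0.013700045676308004
[188 224  25  52 383] ((200.57473754882812, 249.60568237304688), (7.251377105712891, 53.84686279296875), 21.03750991821289) center [0.4894 0.1708 0.014 ] len 0.1332 ang -11.84 z 0.013985073630569334
0.044 [377 190  13   9  21] [ 0.6822 -0.2599  0.0479] [ 0.676 -0.279  0.045] [ 0.694 -0.248  0.052]
0.044 [342 227  10  19  97] [ 0.5714 -0.1814  0.0485] [ 0.546 -0.194  0.044] [ 0.589 -0.169  0.052]
0.044 [273 230   9  15  94] [ 0.5428 -0.0148  0.0489] [ 0.526 -0.026  0.045] [ 0.559 -0.002  0.052]
0.044 [375 242  18  14  94] [ 0.5524 -0.2768  0.0483] [ 0.532 -0.296  0.044] [ 0.568 -0.255  0.052]
0.044 [344 252  10  21 114] [ 0.5003 -0.1938  0.049 ] [ 0.482 -0.207  0.044] [ 0.529 -0.18   0.052]
0.0
[... 226 characters left out ...]
 [ 0.5963 -0.1786  0.0557] [ 0.583 -0.188  0.053] [ 0.608 -0.167  0.059]
0.0525 [273 222   9  11  77] [ 0.5675 -0.0108  0.0555] [ 0.556 -0.022  0.053] [0.58 0.   0.06]
0.0525 [344 239  10  21 152] [ 0.5354 -0.1888  0.0554] [ 0.512 -0.202  0.053] [ 0.562 -0.177  0.06 ]
0.0525 [274 243   9  20 138] [ 0.5057 -0.0218  0.0555] [ 0.482 -0.034  0.053] [ 0.53  -0.009  0.06 ]
0.0525 [376 250  26  13 224] [ 0.5343 -0.2847  0.0575] [ 0.518 -0.316  0.053] [ 0.551 -0.256  0.062]
0.0525 [346 272   9  10  79] [ 0.4739 -0.1995  0.0553] [ 0.461 -0.21   0.053] [ 0.485 -0.188  0.059]
0.0525 [275 274   9  11  76] [ 0.4442 -0.0328  0.0556] [ 0.432 -0.043  0.053] [ 0.457 -0.021  0.061]
[-39.46762021 334.40614685]
```

View pics/press0.png

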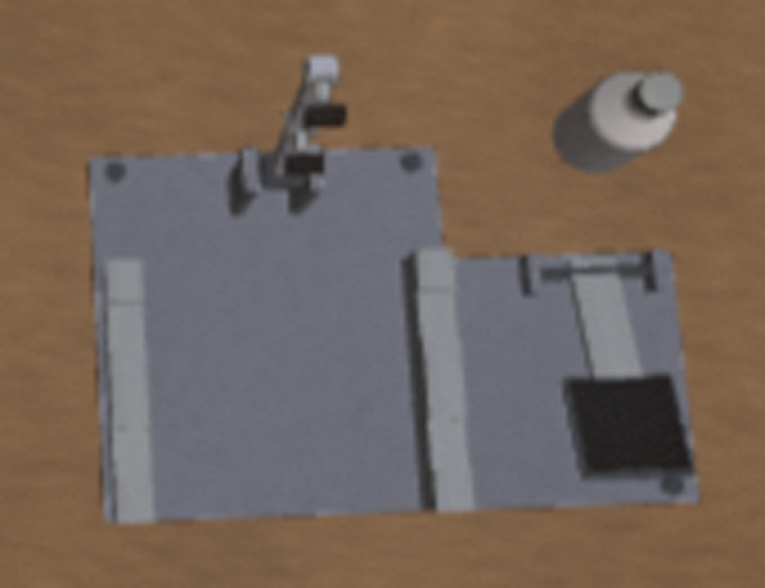

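The top view shows girders at pixels (120,258) and (161,253), with the off-cut at (201,250). The rests are at columns about 278 and 348, and the tread is at (389,261). I put the press origin at about (0.5205, -0.105) with a yaw of about 9.85°. I'll go for girder 1 at (0.468, 0.2685), heading -9.4°.

Emit:
jog_arm --pt "2.1 -3.0 -1 1.5 80" --pt "2.1 -3.0 -1 1.5 80" --pt "2.1 -3.0 -1 1.5 80" --pt "2.1 -3.0 -1 1.5 80" --pt "2.1 -3.0 -1 1.5 80" --pt "2.1 -3.0 -1 1.5 80" --pt "2.1 -3.0 -1 1.5 80" --pt "2.1 -3.0 -1 1.5 80" --pt "2.1 -3.0 -1 1.5 80" --pt "2.1 -3.0 -1 1.5 80" --squeeze 30

```text
t: 0.93
tcp_pos: [0.467, 0.2635, 0.1263]
tool_rot: [0.066, 0.998, 0.003, -0.001]
force: [-0.2, 0.3, 0.3]
finger_gap: 0.686
```

```bash
cat > w.py <<'E'
from h import *
import sys
a=sense(); q=a['tool_rot']; p=a['tcp_pos']
from scipy.spatial.transform import Rotation as Ro
M=Ro.from_quat(q).as_matrix()
print('t',round(a['t'],2),'tcp',p.round(4),'jawhead',np.degrees(np.arctan2(M[1,1],M[0,1])).round(2)%180,'tz',M[:,2].round(3),'F',a['force'].round(1),'gap',round(a['finger_gap'],3),'q',a['q'].round(2))
C=np.array([.5205,-.1054]);th=np.radians(9.85);X=np.array([np.cos(th),np.sin(th)]);Y=np.array([-X[1],X[0]])
d=p[:2]-C; print('press frame',(d@X).round(4),(d@Y).round(4))
T={'g1':(.4678,.2685,80.6),'g2':(.4408,.3681,106.5),'far':(*(C+.037*X),9.85),'near':(*(C-.037*X),9.85),'ped':(*(C-.034*X-.18*Y),9.85)}
h=np.degrees(np.arctan2(M[1,1],M[0,1]))
for k in sys.argv[1:]:
    x,y,b=T[k]; print(k,'delta cm',(100*(x-p[0])).round(2),(100*(y-p[1])).round(2),'yaw',((b-h+90)%180-90).round(2))
E
python3 w.py g1
python3 - <<'E'
from h import *
s=dict(np.load('pics/side0.npz'));P=pts(s)
C=np.array([.5205,-.1054]);th=np.radians(9.85);X=np.array([np.cos(th),np.sin(th)]);Y=np.array([-X[1],X[0]])
x=(P[...,:2]-C)@X;y=(P[...,:2]-C)@Y;z=P[...,2]
for lo in range(20,270,20):
    k=(abs(y)<.05)&(x>.06)&(x<.2)&(z>lo/1e3)&(z<lo/1e3+.02)&(s['depth']>0)
    if k.sum(): print(lo,k.sum(),np.percentile(x[k],[2,50,98]).round(3),np.percentile(y[k],[2,98]).round(3))
s=dict(np.load('pics/top0.npz'));P=pts(s)
k=P[...,2]>.19; print('tower top',P[k][P[k][:,1]>0].mean(0) if k.any() else None)
E
```

```text
t 0.93 tcp [0.467  0.2635 0.1263] jawhead 82.38 tz [-0.002  0.006 -1.   ] F [-0.2  0.3  0.3] gap 0.686 q [ 0.3   0.56  1.75  0.01  0.83 -1.14]
press frame 0.0104 0.3726
g1 delta cm 0.08 0.5 yaw -1.78
20 110 [0.104 0.111 0.128] [-0.022  0.019]
40 110 [0.103 0.112 0.128] [-0.022  0.019]
60 103 [0.104 0.11  0.129] [-0.022  0.02 ]
80 188 [0.104 0.11  0.129] [-0.022  0.019]
100 60 [0.113 0.117 0.126] [-0.015  0.011]
120 50 [0.116 0.119 0.127] [-0.007  0.005]
140 51 [0.119 0.122 0.131] [-0.007  0.005]
160 103 [0.1   0.11  0.134] [-0.009  0.007]
180 59 [0.124 0.127 0.135] [-0.007  0.006]
200 59 [0.127 0.13  0.139] [-0.006  0.005]
220 49 [0.129 0.132 0.141] [-0.007  0.006]
240 101 [0.111 0.118 0.143] [-0.009  0.008]
tower top [0.52948378 0.06528122 0.75938396]
```

Emit:
jog_arm --pt "0 0.3 -2 -1.2 80" --pt "0 0.2 -2 -0.5 80" --pt "0 0 -2 0 80" --pt "0 0 -2 0 80" --pt "0 0 0 0 80"

```text
t: 1.35
tcp_pos: [0.4744, 0.259, 0.0412]
tool_rot: [0.089, 0.996, 0.002, 0.0]
force: [-0.7, -0.1, -0.1]
finger_gap: 0.686
```

```bash
python3 w.py g1
python3 - <<'E'
from h import *
snap('side','side1.png')
s=dict(np.load('pics/top0.npz'));P=pts(s)
k=(P[...,2]>.18)&(P[...,2]<.21)&(P[...,1]>0)&(s['depth']>0); print('tower top',P[k].mean(0),k.sum())
E
```

```text
t 1.35 tcp [0.4744 0.259  0.0412] jawhead 79.76 tz [ 0.     0.004 -1.   ] F [-0.7 -0.1 -0.1] gap 0.686 q [ 0.29  0.71  1.79  0.01  0.64 -1.11]
press frame 0.0169 0.3669
g1 delta cm -0.66 0.95 yaw 0.84
tower top [0.68751729 0.14736788 0.19660603] 484
```

View pics/side1.png

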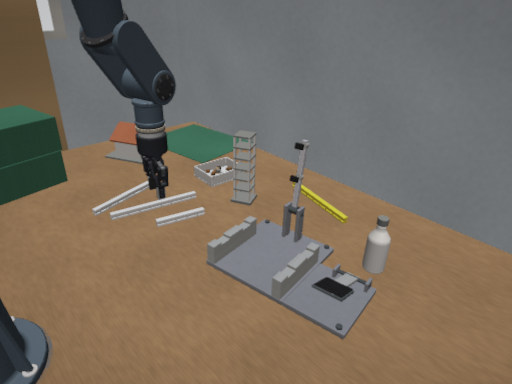

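The side view shows the gripper over girder 1 at about (160,190) with the scene undisturbed. The TCP overshot by about 1 cm, so I'll correct that and lower.

Emit:
jog_arm --pt "-0.6 0.9 0 0.8 80" --pt "0 0 0 0 80" --pt "0 0 0 0 80"

```text
t: 1.65
tcp_pos: [0.4693, 0.2699, 0.0444]
tool_rot: [0.081, 0.997, 0.003, 0.002]
force: [-0.2, 0.3, 0.4]
finger_gap: 0.689
```

```bash
python3 w.py g1
```

```text
t 1.65 tcp [0.4693 0.2699 0.0444] jawhead 80.68 tz [ 0.004  0.006 -1.   ] F [-0.2  0.3  0.4] gap 0.689 q [ 0.31  0.71  1.78  0.01  0.65 -1.1 ]
press frame 0.0138 0.3785
g1 delta cm -0.15 -0.14 yaw -0.08
```

Emit:
jog_arm --pt "-0.1 -0.1 -1 0 80" --pt "0 0 -1 0 80" --pt "0 0 -1 0 80" --pt "0 0 0 0 80" --pt "0 0 0 0 80"

```text
t: 2.07
tcp_pos: [0.4694, 0.2707, 0.0147]
tool_rot: [0.08, 0.997, 0.004, 0.005]
force: [0.2, 0.5, 0.0]
finger_gap: 0.69
```

```bash
python3 w.py g1
```

```text
t 2.07 tcp [0.4694 0.2707 0.0147] jawhead 80.84 tz [ 0.011  0.008 -1.   ] F [0.2 0.5 0. ] gap 0.69 q [ 0.31  0.76  1.8   0.01  0.57 -1.1 ]
press frame 0.014 0.3793
g1 delta cm -0.16 -0.22 yaw -0.24
```

Emit:
jog_arm --pt "-0.1 -0.2 -0.7 0 80" --pt "0 0 -0.3 0 80" --pt "0 0 0 0 200" --pt "0 0 0 0 255" --pt "0 0 0 0 255" --pt "0 0 0 0 255" --pt "0 0 0 0 255"

```text
t: 2.65
tcp_pos: [0.4685, 0.2681, 0.0033]
tool_rot: [0.08, 0.997, 0.004, 0.005]
force: [0.3, -0.3, -0.3]
finger_gap: 0.154
```

```bash
python3 w.py g1
```

```text
t 2.65 tcp [0.4685 0.2681 0.0033] jawhead 80.79 tz [ 0.01   0.007 -1.   ] F [ 0.3 -0.3 -0.3] gap 0.154 q [ 0.31  0.78  1.8   0.01  0.55 -1.11]
press frame 0.0126 0.3769
g1 delta cm -0.07 0.04 yaw -0.19
```

Emit:
jog_arm --pt "0 0 0 0 255" --pt "0 0 1 0 255" --pt "0 0 2 0 255" --pt "0 0 3 0 255" --pt "0 0 3 0 255" --pt "0 0 3 0 255" --pt "0 0 0 0 255"

```text
t: 3.23
tcp_pos: [0.4663, 0.2673, 0.1293]
tool_rot: [0.08, 0.997, 0.003, 0.003]
force: [0.3, 0.1, 0.6]
finger_gap: 0.152
```

```bash
python3 w.py far; python3 -c "
from h import *
snap('top','top1.png')"
```

```text
t 3.23 tcp [0.4663 0.2673 0.1293] jawhead 80.79 tz [ 0.006  0.006 -1.   ] F [0.3 0.1 0.6] gap 0.152 q [ 0.31  0.56  1.75  0.01  0.83 -1.1 ]
press frame 0.0103 0.3765
far delta cm 9.07 -36.64 yaw -70.94
```

View pics/top1.png

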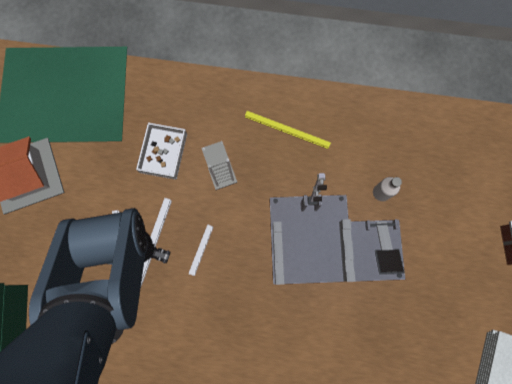

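Emit:
jog_arm --pt "0 -1.7 0 -6.5 255" --pt "0 -3 0 -6.8 255" --pt "0 -3.3 0 -6.8 255" --pt "0 -3.4 0 -6.8 255" --pt "0 -3.4 0 -6.8 255" --pt "0 -3.4 0 -6.8 255" --pt "0 -3.4 0 -6.8 255" --pt "0 -3.4 0 -6.8 255" --pt "0 -3 0 -6.8 255" --pt "0 -2 0 -6 255"

```text
t: 4.12
tcp_pos: [0.4586, -0.0396, 0.1254]
tool_rot: [0.634, 0.774, 0.001, 0.001]
force: [0.6, 0.7, 0.1]
finger_gap: 0.151
```

Emit:
jog_arm --pt "0 0 0 0 255" --pt "0 0 0 0 255"

```text
t: 4.28
tcp_pos: [0.4579, -0.0436, 0.1243]
tool_rot: [0.637, 0.771, 0.0, 0.0]
force: [0.2, 0.6, -1.2]
finger_gap: 0.152
```

```bash
python3 w.py far
```

```text
t 4.28 tcp [ 0.4579 -0.0436  0.1243] jawhead 10.86 tz [ 0.001 -0.    -1.   ] F [ 0.2  0.6 -1.2] gap 0.152 q [-0.34  0.49  1.94  0.    0.71 -0.53]
press frame -0.0511 0.0716
far delta cm 9.9 -5.54 yaw -1.01
```

Emit:
jog_arm --pt "2 -1.2 0 -0.5 255" --pt "2.5 -1.4 0 -0.5 255" --pt "2.5 -1.4 0 0 255" --pt "2 -1 0 0 255" --pt "0.7 -0.4 0 0 255" --pt "0 0 0 0 255" --pt "0 0 0 0 255"

```text
t: 4.87
tcp_pos: [0.5506, -0.0891, 0.1207]
tool_rot: [0.637, 0.771, -0.002, -0.008]
force: [0.3, 0.8, -0.1]
finger_gap: 0.154
```

```bash
python3 w.py far; python3 -c "
from h import *
snap('side','side2.png');snap('top','top2.png')"
```

```text
t 4.87 tcp [ 0.5506 -0.0891  0.1207] jawhead 10.81 tz [-0.016  0.008 -1.   ] F [ 0.3  0.8 -0.1] gap 0.154 q [-0.36  0.6   1.69  0.    0.87 -0.55]
press frame 0.0324 0.0109
far delta cm 0.64 -1.0 yaw -0.96
```

View pics/side2.png

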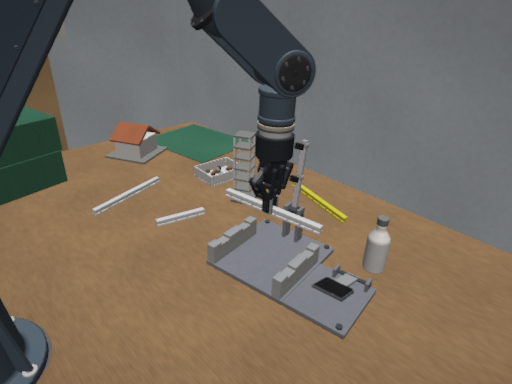

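View pics/top2.png

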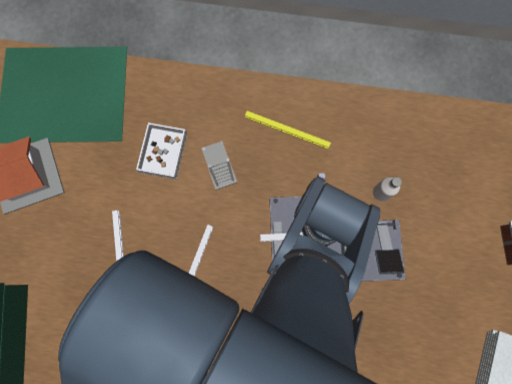

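The side view shows the girder held level across the press, from (227,196) to (318,226). I'll line it up with the back lane and lower it.

Emit:
jog_arm --pt "0.6 -0.9 -1 -0.9 255" --pt "0 0 -1.5 0 255" --pt "0 0 -1.5 0 255" --pt "0 0 0 0 255" --pt "0 0 0 0 255"

```text
t: 5.38
tcp_pos: [0.5521, -0.0964, 0.0785]
tool_rot: [0.643, 0.765, -0.003, -0.011]
force: [0.4, 1.1, -0.1]
finger_gap: 0.152
```

```bash
python3 w.py far; python3 -c "
from h import *
s=snap('side','side3.png');cv2.imwrite('pics/side3c.png',cv2.resize(s['img'][150:320,180:400],None,fx=3.5,fy=3.5,interpolation=2)[...,::-1])"
```

```text
t 5.38 tcp [ 0.5521 -0.0964  0.0785] jawhead 9.9 tz [-0.02   0.009 -1.   ] F [ 0.4  1.1 -0.1] gap 0.152 q [-0.37  0.67  1.7   0.    0.79 -0.55]
press frame 0.0327 0.0035
far delta cm 0.48 -0.27 yaw -0.05
```

View pics/side3c.png

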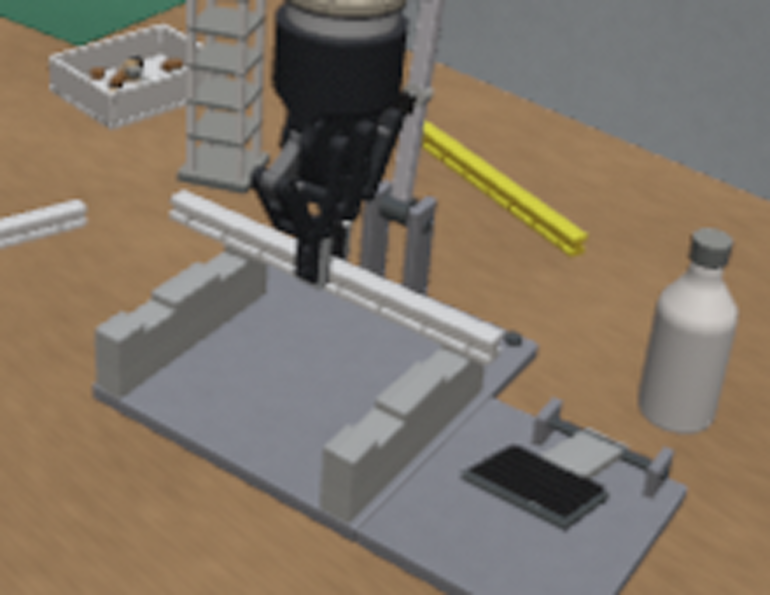

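The crop shows the girder sitting above the back notches, sticking out about equally at both ends. I'll fine-align and lower.

Emit:
jog_arm --pt "0.6 -0.3 -0.8 0 255" --pt "0.1 0 -0.5 0 255" --pt "0 0 0 0 255" --pt "0 0 0 0 255"

```text
t: 5.77
tcp_pos: [0.5605, -0.1002, 0.0658]
tool_rot: [0.644, 0.765, -0.002, -0.009]
force: [-0.3, -1.2, 0.1]
finger_gap: 0.154
```

```bash
python3 w.py far
```

```text
t 5.77 tcp [ 0.5605 -0.1002  0.0658] jawhead 9.87 tz [-0.018  0.008 -1.   ] F [-0.3 -1.2  0.1] gap 0.154 q [-0.37  0.7   1.69  0.    0.78 -0.55]
press frame 0.0403 -0.0017
far delta cm -0.35 0.12 yaw -0.02
```

Emit:
jog_arm --pt "-0.3 0.1 -0.6 0 255" --pt "0 0 -0.4 0 255" --pt "0 0 -0.2 0 255" --pt "0 0 0 0 255" --pt "0 0 0 0 255"

```text
t: 6.18
tcp_pos: [0.5583, -0.0995, 0.0538]
tool_rot: [0.643, 0.765, -0.002, -0.008]
force: [-0.6, -0.4, 1.7]
finger_gap: 0.154
```

```bash
python3 w.py far; python3 -c "
from h import *
s=snap('side','side4.png');cv2.imwrite('pics/side4c.png',cv2.resize(s['img'][150:320,180:400],None,fx=3.5,fy=3.5,interpolation=2)[...,::-1])"
```

```text
t 6.18 tcp [ 0.5583 -0.0995  0.0538] jawhead 9.9 tz [-0.015  0.007 -1.   ] F [-0.6 -0.4  1.7] gap 0.154 q [-0.37  0.71  1.7   0.    0.75 -0.55]
press frame 0.0383 -0.0006
far delta cm -0.14 0.04 yaw -0.05
```

View pics/side4c.png

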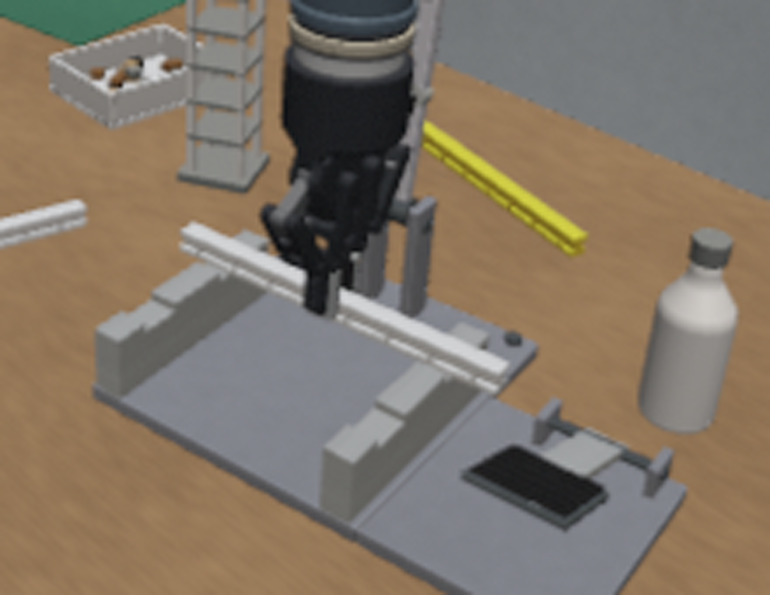

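The girder is in both back notches and Fz is about 1.7 N, so it has made contact. I'll release with a small opening and rise.

Emit:
jog_arm --pt "0 0 0 0 160" --pt "0 0 0 0 160" --pt "0 0 0 0 160" --pt "0 0 0 0 160" --pt "0 0 1 0 160" --pt "0 0 2 0 160" --pt "0 0 3 0 160" --pt "0 0 3 0 160" --pt "0 0 0 0 160"

```text
t: 6.98
tcp_pos: [0.5554, -0.0985, 0.147]
tool_rot: [0.644, 0.765, -0.003, -0.012]
force: [0.8, -0.1, 0.1]
finger_gap: 0.372
```

```bash
python3 w.py g2; python3 -c "
from h import *
s=snap('side','side5.png');cv2.imwrite('pics/side5c.png',cv2.resize(s['img'][150:320,180:400],None,fx=3.5,fy=3.5,interpolation=2)[...,::-1])"
```

```text
t 6.98 tcp [ 0.5554 -0.0985  0.147 ] jawhead 9.88 tz [-0.022  0.01  -1.   ] F [ 0.8 -0.1  0.1] gap 0.372 q [-0.37  0.57  1.65  0.    0.95 -0.55]
press frame 0.0356 0.0009
g2 delta cm -11.46 46.66 yaw -83.38
```

View pics/side5c.png

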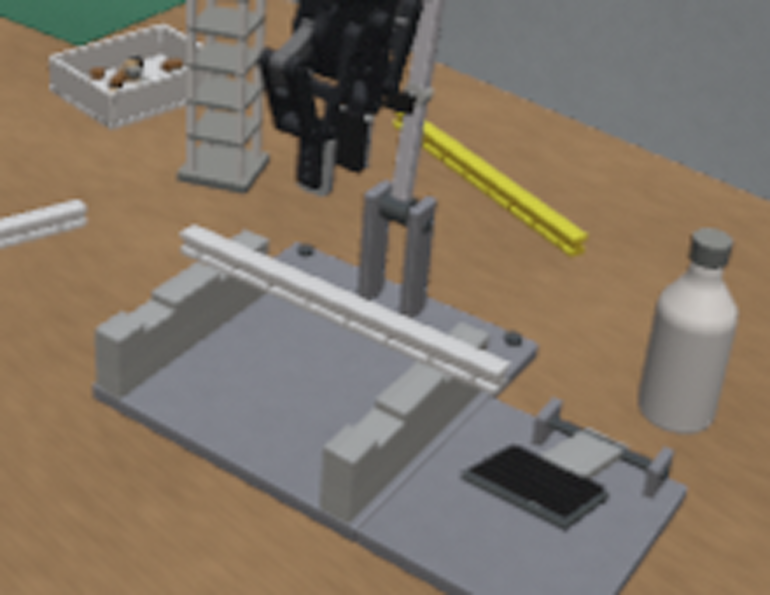

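The girder lies in the back notches, released. Next is girder 2.

Emit:
jog_arm --pt "-2 1 0 -6 100" --pt "-2.5 2.5 0 -6.5 100" --pt "-1.5 3.5 0 -6.5 100" --pt "-1 3.7 0 -6.5 100" --pt "-0.7 3.8 0 -6.5 100" --pt "-0.5 3.8 0 -6.5 100" --pt "-0.5 3.8 0 -6.5 100" --pt "-0.5 3.8 0 -6.5 100" --pt "-0.5 3.8 0 -6.5 100" --pt "-0.5 3.8 0 -6.5 80"

```text
t: 7.87
tcp_pos: [0.4491, 0.2207, 0.1434]
tool_rot: [0.954, 0.3, -0.002, -0.011]
force: [1.4, -0.4, -0.0]
finger_gap: 0.69
```

```bash
python3 w.py g2
```

```text
t 7.87 tcp [0.4491 0.2207 0.1434] jawhead 124.97999999999999 tz [-0.01   0.019 -1.   ] F [ 1.4 -0.4 -0. ] gap 0.69 q [0.22 0.5  1.83 0.03 0.82 1.16]
press frame -0.0146 0.3335
g2 delta cm -0.83 14.74 yaw -18.48
```

Emit:
jog_arm --pt "0 3 -1 -5 80" --pt "0 3.5 -2 -5 80" --pt "0 3.5 -2 -4 80" --pt "0 2 -1 -3 80" --pt "0 1 0 0 80" --pt "0 0 0 0 80" --pt "0 0 0 0 80"

```text
t: 8.45
tcp_pos: [0.4427, 0.3619, 0.0783]
tool_rot: [0.988, 0.153, -0.003, -0.01]
force: [-0.4, -0.3, 0.0]
finger_gap: 0.688
```

```bash
python3 w.py g2
```

```text
t 8.45 tcp [0.4427 0.3619 0.0783] jawhead 107.62 tz [-0.008  0.019 -1.   ] F [-0.4 -0.3  0. ] gap 0.688 q [0.48 0.67 1.69 0.03 0.78 1.72]
press frame 0.0032 0.4737
g2 delta cm -0.19 0.62 yaw -1.12
```

Emit:
jog_arm --pt "-0.2 0.6 -2 -1 80" --pt "0 0 -2 0 80" --pt "0 0 -1 0 80" --pt "0 0 0 0 80" --pt "0 0 0 0 80"

```text
t: 8.87
tcp_pos: [0.4433, 0.3623, 0.0308]
tool_rot: [0.99, 0.143, -0.001, -0.01]
force: [0.2, 0.2, 0.3]
finger_gap: 0.685
```

```bash
python3 w.py g2
```

```text
t 8.87 tcp [0.4433 0.3623 0.0308] jawhead 106.46 tz [-0.005  0.019 -1.   ] F [0.2 0.2 0.3] gap 0.685 q [0.48 0.75 1.71 0.03 0.68 1.74]
press frame 0.0039 0.474
g2 delta cm -0.25 0.58 yaw 0.04
```

Emit:
jog_arm --pt "-0.2 0.6 -1 0 80" --pt "0 0 -0.7 0 80" --pt "0 0 0 0 80" --pt "0 0 0 0 80"

```text
t: 9.2
tcp_pos: [0.4435, 0.3678, 0.0153]
tool_rot: [0.99, 0.142, 0.001, -0.01]
force: [0.2, 0.5, -0.7]
finger_gap: 0.684
```

```bash
python3 w.py g2
```

```text
t 9.2 tcp [0.4435 0.3678 0.0153] jawhead 106.33 tz [-0.001  0.021 -1.   ] F [ 0.2  0.5 -0.7] gap 0.684 q [0.49 0.78 1.71 0.03 0.65 1.75]
press frame 0.005 0.4794
g2 delta cm -0.27 0.03 yaw 0.17
```

Emit:
jog_arm --pt "-0.3 0 -0.8 0 80" --pt "0 0 -0.3 0 80" --pt "0 0 0 0 200" --pt "0 0 0 0 255" --pt "0 0 0 0 255" --pt "0 0 0 0 255" --pt "0 0 0 0 255" --pt "0 0 0 0 255"

```text
t: 9.87
tcp_pos: [0.4404, 0.3684, 0.0042]
tool_rot: [0.99, 0.143, 0.002, -0.011]
force: [-0.5, -0.0, -0.1]
finger_gap: 0.155
```

```bash
python3 w.py g2
```

```text
t 9.87 tcp [0.4404 0.3684 0.0042] jawhead 106.41 tz [ 0.     0.022 -1.   ] F [-0.5 -0.  -0.1] gap 0.155 q [0.49 0.8  1.71 0.03 0.62 1.75]
press frame 0.0022 0.4805
g2 delta cm 0.04 -0.03 yaw 0.09
```

Emit:
jog_arm --pt "0 0 1 0 255" --pt "0 0 2 0 255" --pt "0 0 3 0 255" --pt "0 0 3 0 255" --pt "0 0 3.5 0 255" --pt "0 -2 1 5 255" --pt "0 -3 0 6.5 255" --pt "0 -3.5 0 6.5 255" --pt "0 -3.8 0 6.5 255" --pt "0 -3.8 0 6.5 255"

```text
t: 10.7
tcp_pos: [0.4412, 0.2147, 0.1524]
tool_rot: [0.913, 0.408, 0.006, -0.011]
force: [1.1, 0.4, -0.2]
finger_gap: 0.154
```

```bash
python3 w.py near
```

```text
t 10.7 tcp [0.4412 0.2147 0.1524] jawhead 138.23 tz [ 0.002  0.024 -1.   ] F [ 1.1  0.4 -0.2] gap 0.154 q [0.21 0.47 1.85 0.03 0.82 0.92]
press frame -0.0234 0.329
near delta cm 4.29 -32.65 yaw 51.62
```

Emit:
jog_arm --pt "0.3 -3.8 0 6.8 255" --pt "0.3 -3.8 0 6.8 255" --pt "0.3 -3.8 0 6.8 255" --pt "0.3 -3.8 0 6.8 255" --pt "0.4 -3.8 0 6.8 255" --pt "0.4 -3.8 0 6.8 255" --pt "0.4 -3.5 0 6 255" --pt "0.4 -1.5 0 3 255" --pt "0 0 0 0 255" --pt "0 0 0 0 255"

```text
t: 11.53
tcp_pos: [0.4681, -0.0526, 0.1605]
tool_rot: [0.678, 0.735, 0.004, -0.007]
force: [0.1, 0.4, 0.3]
finger_gap: 0.153
```

```bash
python3 w.py near
```

```text
t 11.53 tcp [ 0.4681 -0.0526  0.1605] jawhead 4.62 tz [-0.004  0.016 -1.   ] F [0.1 0.4 0.3] gap 0.153 q [-0.36  0.44  1.88  0.02  0.83 -0.45]
press frame -0.0426 0.061
near delta cm 1.59 -5.91 yaw 5.23
```

Emit:
jog_arm --pt "0.7 -2.5 -1 3 255" --pt "0.6 -2.2 -2 2 255" --pt "0.2 -1 -2 0 255" --pt "0 0 -1 0 255" --pt "0 0 0 0 255" --pt "0 0 0 0 255"

```text
t: 12.03
tcp_pos: [0.4831, -0.1051, 0.1017]
tool_rot: [0.644, 0.765, 0.005, -0.006]
force: [-0.8, 0.0, -0.7]
finger_gap: 0.15
```

```bash
python3 w.py near
```

```text
t 12.03 tcp [ 0.4831 -0.1051  0.1017] jawhead 9.88 tz [-0.002  0.016 -1.   ] F [-0.8  0.  -0.7] gap 0.15 q [-0.45  0.57  1.87  0.02  0.72 -0.64]
press frame -0.0368 0.0066
near delta cm 0.09 -0.66 yaw -0.03
```

Emit:
jog_arm --pt "0.1 -0.6 -1.5 0 255" --pt "0 0 -1.5 0 255" --pt "0 0 -0.5 0 255" --pt "0 0 0 0 255" --pt "0 0 0 0 255"

```text
t: 12.45
tcp_pos: [0.4849, -0.1061, 0.0701]
tool_rot: [0.642, 0.767, 0.006, -0.004]
force: [-0.6, 0.6, -0.5]
finger_gap: 0.151
```

```bash
python3 w.py near; python3 -c "
from h import *
s=snap('side','side6.png');cv2.imwrite('pics/side6c.png',cv2.resize(s['img'][150:320,180:400],None,fx=3.5,fy=3.5,interpolation=2)[...,::-1])"
```

```text
t 12.45 tcp [ 0.4849 -0.1061  0.0701] jawhead 10.17 tz [ 0.001  0.015 -1.   ] F [-0.6  0.6 -0.5] gap 0.151 q [-0.45  0.63  1.88  0.02  0.64 -0.65]
press frame -0.0352 0.0054
near delta cm -0.08 -0.57 yaw -0.32
```

View pics/side6c.png

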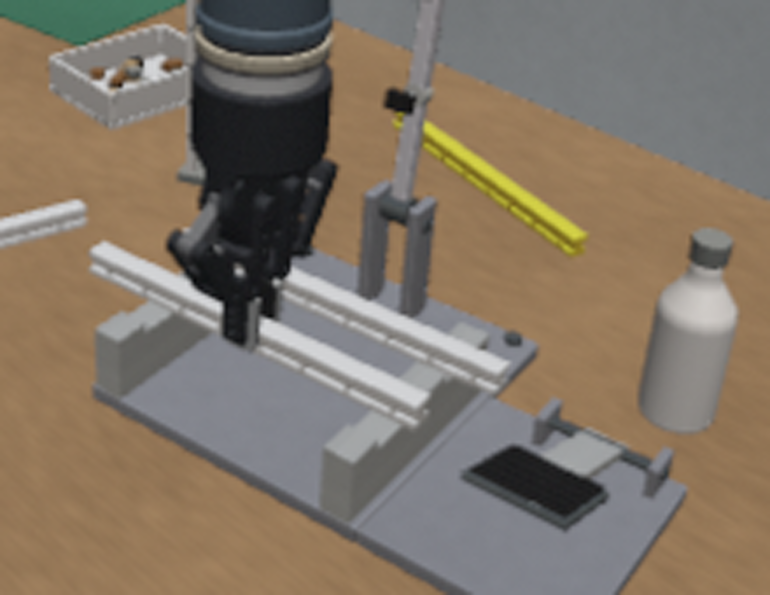

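Girder 2 hovers above the front notches, about 5 mm too far left. I'll correct that and lower.

Emit:
jog_arm --pt "0 -0.7 -0.4 -0.3 255" --pt "0 -0.1 -0.4 0 255" --pt "0 0 0 0 255" --pt "0 0 0 0 255"

```text
t: 12.83
tcp_pos: [0.4865, -0.1149, 0.064]
tool_rot: [0.643, 0.765, 0.007, -0.002]
force: [-0.8, -0.9, 0.3]
finger_gap: 0.155
```

```bash
python3 w.py near
```

```text
t 12.83 tcp [ 0.4865 -0.1149  0.064 ] jawhead 9.9 tz [ 0.006  0.013 -1.   ] F [-0.8 -0.9  0.3] gap 0.155 q [-0.46  0.64  1.88  0.02  0.62 -0.66]
press frame -0.0351 -0.0035
near delta cm -0.24 0.32 yaw -0.05
```

Emit:
jog_arm --pt "-0.2 0.3 -0.4 0 255" --pt "0 0 -0.4 0 255" --pt "0 0 -0.2 0 255" --pt "0 0 0 0 255" --pt "0 0 0 0 255"

```text
t: 13.25
tcp_pos: [0.4847, -0.1122, 0.0539]
tool_rot: [0.644, 0.765, 0.007, -0.001]
force: [0.1, -0.0, 3.1]
finger_gap: 0.155
```

```bash
python3 w.py near; python3 -c "
from h import *
s=snap('side','side7.png');cv2.imwrite('pics/side7c.png',cv2.resize(s['img'][150:320,180:400],None,fx=3.5,fy=3.5,interpolation=2)[...,::-1])"
```

```text
t 13.25 tcp [ 0.4847 -0.1122  0.0539] jawhead 9.87 tz [ 0.007  0.012 -1.   ] F [ 0.1 -0.   3.1] gap 0.155 q [-0.46  0.66  1.89  0.02  0.59 -0.65]
press frame -0.0364 -0.0006
near delta cm -0.07 0.05 yaw -0.02
```

View pics/side7c.png

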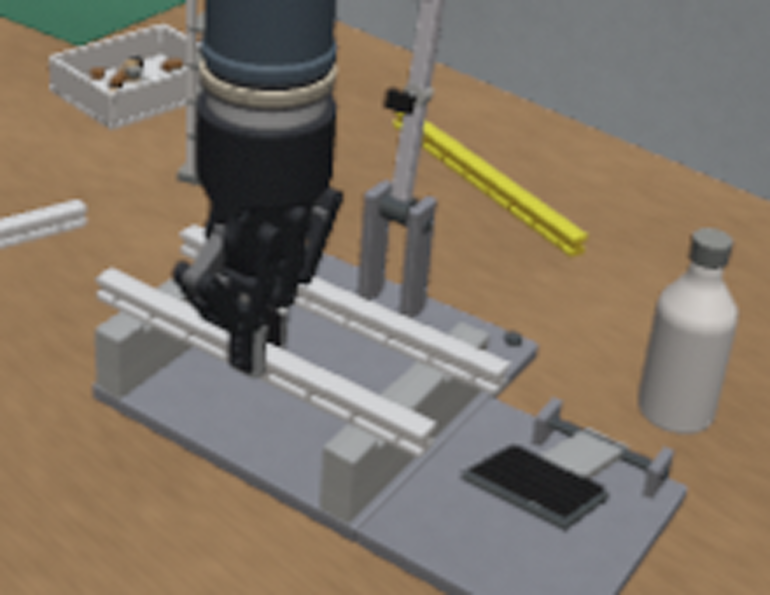

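The girder is seated in the front notches with Fz about 3 N. I'll release and rise.

Emit:
jog_arm --pt "0 0 0 0 160" --pt "0 0 0 0 160" --pt "0 0 0 0 160" --pt "0 0 0 0 160" --pt "0 0 1 0 160" --pt "0 0 2 0 160" --pt "0 0 3 0 160" --pt "0 0 3 0 160" --pt "-2 0 1 0 160" --pt "0 0 0 0 160"

```text
t: 14.13
tcp_pos: [0.4624, -0.111, 0.158]
tool_rot: [0.643, 0.765, 0.006, -0.004]
force: [-0.4, 1.0, -1.1]
finger_gap: 0.372
```

```bash
python3 w.py ped; python3 -c "
from h import *
s=snap('side','side8.png');cv2.imwrite('pics/side8c.png',cv2.resize(s['img'][150:320,180:400],None,fx=3.5,fy=3.5,interpolation=2)[...,::-1])"
```

```text
t 14.13 tcp [ 0.4624 -0.111   0.158 ] jawhead 9.89 tz [ 0.002  0.014 -1.   ] F [-0.4  1.  -1.1] gap 0.372 q [-0.48  0.45  1.87  0.02  0.83 -0.67]
press frame -0.0582 0.0044
ped delta cm 5.54 -17.75 yaw -0.04
```

View pics/side8c.png

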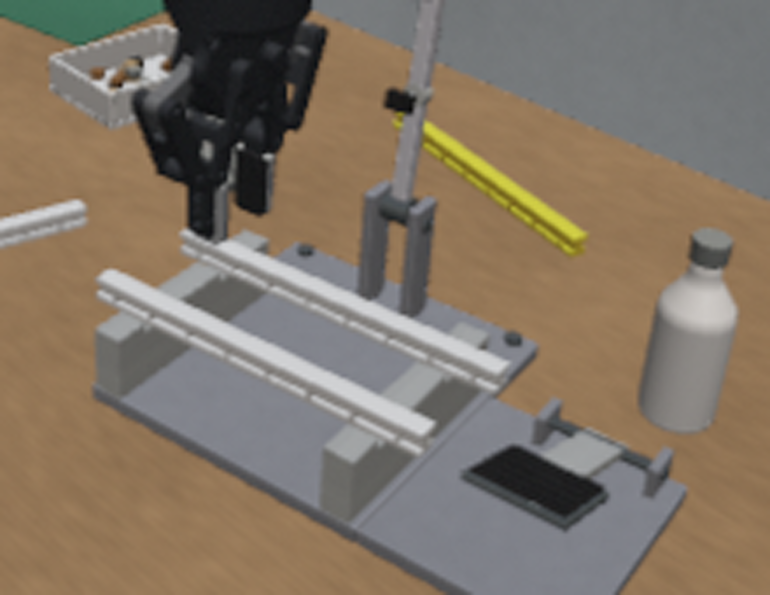

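Both girders lie across the rests and look centred. I'll shut the gripper and move over the tread, staying high.

Emit:
jog_arm --pt "0.5 -2 0 0 255" --pt "1 -3 0 0 255" --pt "1 -3.5 0 0 255" --pt "1.2 -3.5 0 0 255" --pt "1 -3 0 0 255" --pt "0.5 -1.5 0 0 255" --pt "0 0 0 0 255" --pt "0 0 0 0 255"

```text
t: 14.85
tcp_pos: [0.5205, -0.2841, 0.156]
tool_rot: [0.643, 0.766, 0.007, -0.001]
force: [0.4, -0.4, 0.6]
finger_gap: -0.001
```

```bash
python3 w.py ped; python3 - <<'E'
from h import *
s=snap('side','side9.png'); snap('top','top9.png')
C=np.array([.5205,-.1054]);th=np.radians(9.85);X=np.array([np.cos(th),np.sin(th)]);Y=np.array([-X[1],X[0]])
hsv=cv2.cvtColor(s['img'],cv2.COLOR_RGB2HSV)
m=((hsv[...,1]<40)&(hsv[...,2]>165)).astype(np.uint8)*255;m[:210]=0;m[285:]=0;m[:,:200]=0;m[:,335:]=0
cv2.imwrite('pics/m9.png',cv2.resize(np.hstack([m[190:300,190:340],cv2.cvtColor(s['img'],cv2.COLOR_RGB2GRAY)[190:300,190:340]]),None,fx=2.6,fy=2.6))
for l,x in(('far',.037),('near',-.037)):
  for z in(.05,.066):
    print(l,z,[proj(s,[*(C+x*X+e*.12*Y),z]).round(1) for e in(1,-1)])
E
```

```text
t 14.85 tcp [ 0.5205 -0.2841  0.156 ] jawhead 9.92 tz [ 0.008  0.013 -1.   ] F [ 0.4 -0.4  0.6] gap -0.001 q [-0.7   0.58  1.59  0.02  0.98 -0.88]
press frame -0.0306 -0.176
ped delta cm -0.27 -0.45 yaw -0.07
far 0.05 [array([231.2, 219.8]), array([320.6, 260.1])]
far 0.066 [array([231.2, 214.1]), array([321.5, 253.8])]
near 0.05 [array([209.9, 233.4]), array([301.9, 279. ])]
near 0.066 [array([209.7, 227.5]), array([302.7, 272.5])]
```

View pics/side9.png

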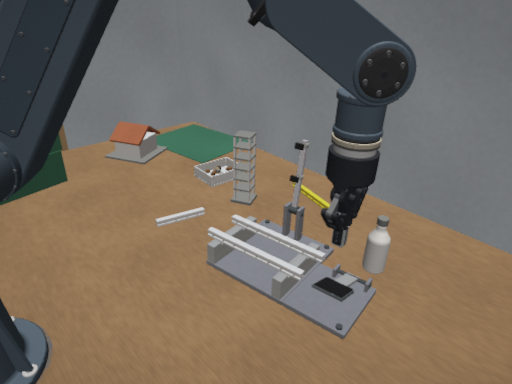

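View pics/top9.png

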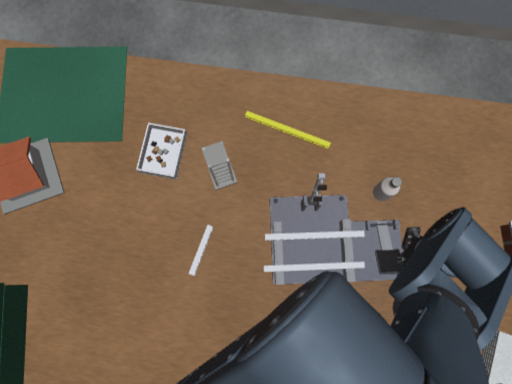

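View pics/m9.png

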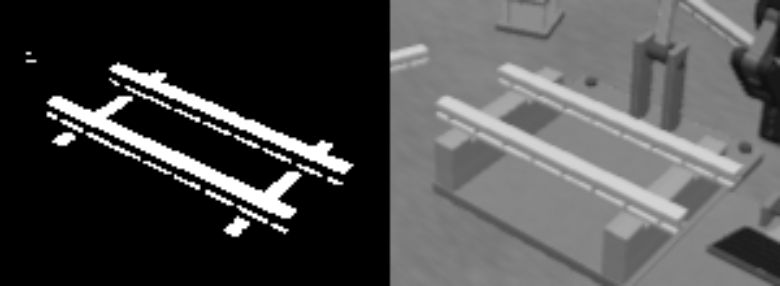

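Both girders lie parallel across the rests, at rows 236 and 267 of the top view. I'll check the numbers from the top view.

```bash
python3 - <<'E'
from h import *
s=dict(np.load('pics/top9.npz'))
C=np.array([.5205,-.1054]);th=np.radians(9.85);X=np.array([np.cos(th),np.sin(th)]);Y=np.array([-X[1],X[0]])
hsv=cv2.cvtColor(s['img'],cv2.COLOR_RGB2HSV)
m=((hsv[...,1]<60)&(hsv[...,2]>195)).astype(np.uint8);m[:225]=0;m[278:]=0;m[:,:258]=0;m[:,370:]=0
n,l,st,c=cv2.connectedComponentsWithStats(m)
for i in range(1,n):
    if st[i,4]<60: continue
    r=cv2.minAreaRect(np.argwhere(l==i)[:,::-1].astype(np.float32))
    b=cv2.boxPoints(r); w=np.array([ray(s,*p,.064)[:2] for p in b]); d=w.mean(0)-C
    e=max([w[1]-w[0],w[2]-w[1]],key=np.linalg.norm)
    print(st[i],'press x,y',(d@X).round(4),(d@Y).round(4),'len',np.linalg.norm(e).round(3),'wid',min(np.linalg.norm(w[1]-w[0]),np.linalg.norm(w[2]-w[1])).round(4),'head',np.degrees(np.arctan2(e[1],e[0])).round(2)%180, 'z',np.median(pts(s)[l==i][:,2]).round(4))
s0=dict(np.load('pics/top0.npz'))
E
```

```text
[265 231  99   9 494] press x,y 0.0381 -0.0033 len 0.238 wid 0.0131 head 100.0 z 0.065
[264 262 100   9 511] press x,y -0.0362 0.0025 len 0.237 wid 0.0125 head 99.99 z 0.065
```

Both girders are within 4 mm of their lanes. Now the pedal.

Emit:
jog_arm --pt "-0.3 -0.4 -1 0 255" --pt "0 0 -2 0 255" --pt "0 0 -2 0 255" --pt "0 0 -1.5 0 255" --pt "0 0 0 0 255" --pt "0 0 0 0 255"

```text
t: 15.45
tcp_pos: [0.5133, -0.2781, 0.0872]
tool_rot: [0.64, 0.768, 0.008, -0.005]
force: [0.6, -0.4, 0.3]
finger_gap: 0.004
```

```bash
python3 w.py ped
```

```text
t 15.45 tcp [ 0.5133 -0.2781  0.0872] jawhead 10.44 tz [ 0.003  0.018 -1.   ] F [ 0.6 -0.4  0.3] gap 0.004 q [-0.7   0.67  1.65  0.02  0.83 -0.89]
press frame -0.0366 -0.1689
ped delta cm 0.45 -1.05 yaw -0.59
```

Emit:
jog_arm --pt "0.3 -0.9 -0.5 -0.5 255" --pt "0 -0.1 -0.5 0 255" --pt "0 0 0 0 255" --pt "0 0 0 0 255"

```text
t: 15.78
tcp_pos: [0.5171, -0.2882, 0.078]
tool_rot: [0.643, 0.766, 0.008, -0.004]
force: [-0.1, -0.9, 0.3]
finger_gap: 0.0
```

```bash
python3 w.py ped; python3 -c "
from h import *
s=snap('side','side10.png');cv2.imwrite('pics/side10c.png',cv2.resize(s['img'][150:320,180:400],None,fx=3.5,fy=3.5,interpolation=2)[...,::-1])"
```

```text
t 15.78 tcp [ 0.5171 -0.2882  0.078 ] jawhead 10.0 tz [ 0.004  0.016 -1.   ] F [-0.1 -0.9  0.3] gap 0.0 q [-0.7   0.69  1.63  0.02  0.82 -0.89]
press frame -0.0346 -0.1795
ped delta cm 0.07 -0.04 yaw -0.15
```

View pics/side10c.png

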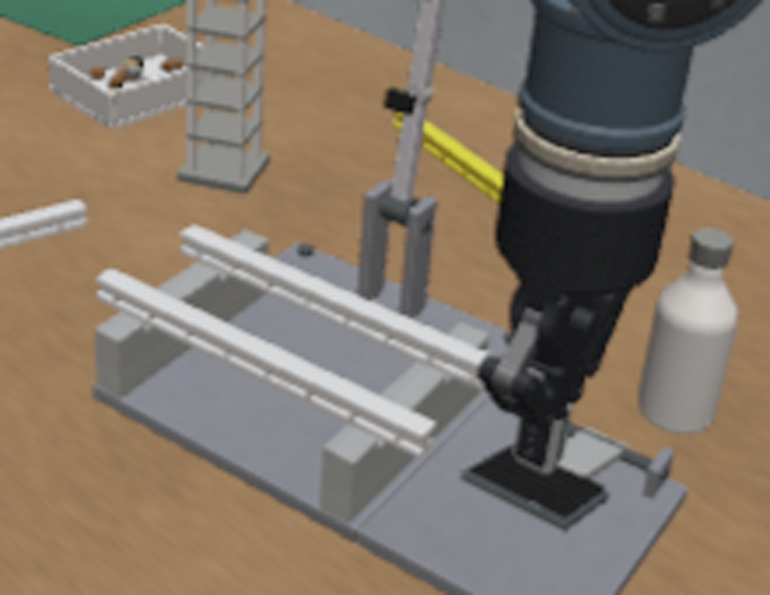

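The fingertips are centred above the tread, clear of both girders. I'll press down gently.

Emit:
jog_arm --pt "0 -0.2 -0.7 0 255" --pt "0 0 -0.5 0 255" --pt "0 0 -0.4 0 255" --pt "0 0 -0.4 0 255" --pt "0 0 -0.4 0 255" --pt "0 0 -0.4 0 255" --pt "0 0 -0.4 0 255" --pt "0 0 -0.4 0 255"

```text
t: 16.5
tcp_pos: [0.5173, -0.292, 0.0425]
tool_rot: [0.642, 0.766, 0.007, -0.002]
force: [-2.9, -0.3, 4.0]
finger_gap: -0.002
```

```bash
python3 w.py ped
```

```text
t 16.5 tcp [ 0.5173 -0.292   0.0425] jawhead 10.04 tz [ 0.006  0.013 -1.   ] F [-2.9 -0.3  4. ] gap -0.002 q [-0.71  0.75  1.64  0.02  0.75 -0.9 ]
press frame -0.0351 -0.1833
ped delta cm 0.05 0.34 yaw -0.19
```

Emit:
jog_arm --pt "0 0 -0.4 0 255" --pt "0 0 -0.4 0 255" --pt "0 0 -0.4 0 255" --pt "0 0 -0.4 0 255" --pt "0 0 -0.4 0 255"

```text
t: 16.92
tcp_pos: [0.5165, -0.2922, 0.0284]
tool_rot: [0.642, 0.767, 0.006, -0.002]
force: [-9.7, 5.4, 42.4]
finger_gap: 0.001
```

```bash
python3 w.py ped
```

```text
t 16.92 tcp [ 0.5165 -0.2922  0.0284] jawhead 10.12 tz [ 0.004  0.013 -1.   ] F [-9.7  5.4 42.4] gap 0.001 q [-0.71  0.77  1.65  0.02  0.73 -0.9 ]
press frame -0.0359 -0.1833
ped delta cm 0.13 0.36 yaw -0.27
```

It is at the stop with 42 N. I'll ease off while holding.

Emit:
jog_arm --pt "0 0 -0.15 0 255" --pt "0 0 -0.15 0 255"

```text
t: 17.08
tcp_pos: [0.5164, -0.2921, 0.0295]
tool_rot: [0.642, 0.767, 0.006, -0.002]
force: [-1.9, -0.4, 5.7]
finger_gap: -0.003
```

```bash
python3 w.py ped; python3 -c "
from h import *
s=snap('side','side11.png')"
```

```text
t 17.08 tcp [ 0.5164 -0.2921  0.0295] jawhead 10.16 tz [ 0.005  0.011 -1.   ] F [-1.9 -0.4  5.7] gap -0.003 q [-0.71  0.77  1.65  0.02  0.73 -0.9 ]
press frame -0.036 -0.1833
ped delta cm 0.14 0.36 yaw -0.31
```

View pics/side11.png

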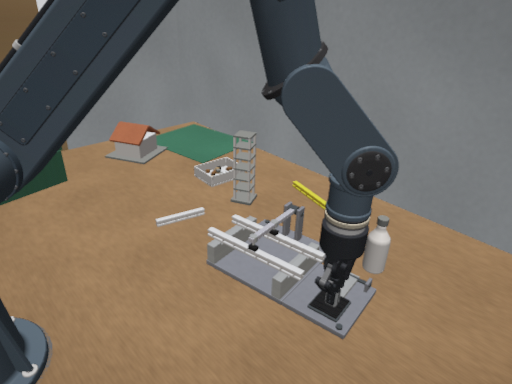

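The stamping arm lies down on both girders (pads at about (253,247) and (285,232)). I'll hold with a little more bias.

Emit:
jog_arm --pt "0 0 -0.3 0 255" --pt "0 0 -0.25 0 255" --pt "0 0 -0.25 0 255" --pt "0 0 -0.25 0 255" --pt "0 0 -0.25 0 255"

```text
t: 17.55
tcp_pos: [0.5164, -0.2921, 0.0288]
tool_rot: [0.641, 0.767, 0.006, -0.0]
force: [-5.8, 2.6, 21.0]
finger_gap: 0.001
```

```bash
python3 w.py ped
```

```text
t 17.55 tcp [ 0.5164 -0.2921  0.0288] jawhead 10.25 tz [ 0.007  0.009 -1.   ] F [-5.8  2.6 21. ] gap 0.001 q [-0.71  0.77  1.65  0.02  0.72 -0.9 ]
press frame -0.0359 -0.1833
ped delta cm 0.13 0.36 yaw -0.4
```

Emit:
jog_arm --pt "0 0 -0.25 0 255" --pt "0 0 -0.25 0 255" --pt "0 0 -0.25 0 255" --pt "0 0 -0.25 0 255" --pt "0 0 -0.25 0 255" --pt "0 0 -0.25 0 255" --pt "0 0 -0.25 0 255" --pt "0 0 -0.25 0 255"

```text
t: 18.22
tcp_pos: [0.5164, -0.2921, 0.0288]
tool_rot: [0.64, 0.768, 0.005, 0.002]
force: [-4.7, 2.4, 21.7]
finger_gap: 0.001
```

```bash
python3 w.py ped
```

```text
t 18.22 tcp [ 0.5164 -0.2921  0.0288] jawhead 10.37 tz [ 0.01   0.005 -1.   ] F [-4.7  2.4 21.7] gap 0.001 q [-0.71  0.77  1.65  0.02  0.71 -0.9 ]
press frame -0.036 -0.1833
ped delta cm 0.14 0.36 yaw -0.52
```

The pedal was held at about 21 N for over a second. I'll raise slowly so it comes up under control.

Emit:
jog_arm --pt "0 0 0.3 0 255" --pt "0 0 0.5 0 255" --pt "0 0 0.5 0 255" --pt "0 0 0.5 0 255" --pt "0 0 0.6 0 255" --pt "0 0 0.8 0 255" --pt "0 0 1.5 0 255" --pt "0 0 2 0 255" --pt "0 0 3 0 255" --pt "0 0 3 0 255"

```text
t: 19.05
tcp_pos: [0.5144, -0.2882, 0.1542]
tool_rot: [0.641, 0.768, 0.006, -0.004]
force: [0.5, -0.8, -0.3]
finger_gap: -0.001
```

Emit:
jog_arm --pt "-1 -1 2 0 255" --pt "0 0 0 0 255" --pt "0 0 0 0 255" --pt "0 0 0 0 255" --pt "0 0 0 0 255" --pt "0 0 0 0 255"

```text
t: 19.55
tcp_pos: [0.5042, -0.2984, 0.1785]
tool_rot: [0.64, 0.768, 0.006, -0.003]
force: [-0.3, 0.6, -0.0]
finger_gap: -0.002
```

```bash
python3 w.py; python3 - <<'E'
from h import *
s2=snap('side','side12.png');cv2.imwrite('pics/side12c.png',cv2.resize(s2['img'][130:320,130:400],None,fx=2.9,fy=2.9,interpolation=2)[...,::-1])
s=snap('top','top12.png')
C=np.array([.5205,-.1054]);th=np.radians(9.85);X=np.array([np.cos(th),np.sin(th)]);Y=np.array([-X[1],X[0]])
hsv=cv2.cvtColor(s['img'],cv2.COLOR_RGB2HSV)
m=((hsv[...,1]<60)&(hsv[...,2]>195)).astype(np.uint8);m[:225]=0;m[278:]=0;m[:,:258]=0;m[:,370:]=0
n,l,st,c=cv2.connectedComponentsWithStats(m)
for i in range(1,n):
    if st[i,4]<60: continue
    r=cv2.minAreaRect(np.argwhere(l==i)[:,::-1].astype(np.float32))
    b=cv2.boxPoints(r); w=np.array([ray(s,*p,.064)[:2] for p in b]); d=w.mean(0)-C
    e=max([w[1]-w[0],w[2]-w[1]],key=np.linalg.norm)
    print('press x,y',(d@X).round(4),(d@Y).round(4),'len',np.linalg.norm(e).round(3),'head',np.degrees(np.arctan2(e[1],e[0])).round(2)%180,'z',np.median(pts(s)[l==i][:,2]).round(4))
# tread height compared with the start
for f in('side0','side12'):
    q=dict(np.load('pics/%s.npz'%f));P=pts(q);v=cv2.cvtColor(q['img'],cv2.COLOR_RGB2HSV)[...,2]
    k=(v<45);k[:278]=0;k[302:]=0;k[:,:310]=0;k[:,356:]=0
    print(f,k.sum(),np.median(P[k],0).round(4),P[k][:,2].max().round(4))
E
```

```text
t 19.55 tcp [ 0.5042 -0.2984  0.1785] jawhead 10.34 tz [ 0.003  0.012 -1.   ] F [-0.3  0.6 -0. ] gap -0.002 q [-0.73  0.54  1.58  0.01  1.02 -0.92]
press frame -0.0491 -0.1874
press x,y 0.0384 -0.0033 len 0.238 head 100.03 z 0.0651
press x,y -0.0361 0.0025 len 0.237 head 99.89 z 0.0652
side0 346 [ 0.5176 -0.2913  0.0644] 0.5351
side12 338 [ 0.5187 -0.2916  0.0639] 0.0731
```

View pics/side12c.png

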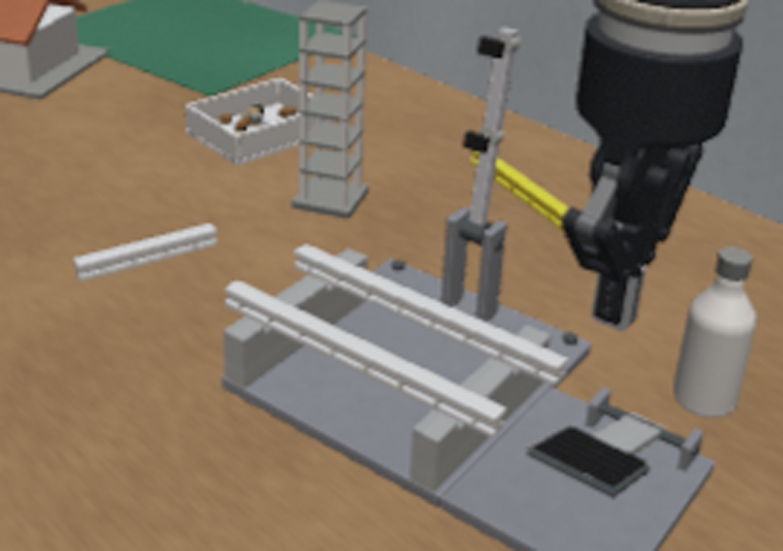

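View pics/top12.png

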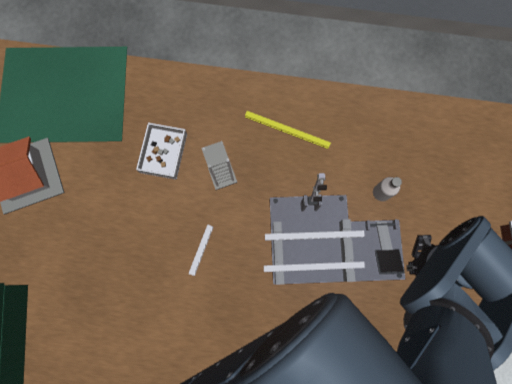

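The girders haven't moved, the pedal and stamping arm are back up, everything else is untouched, and the arm is clear. Handing in.

```bash
python3 -c "
from station import *
print(sign_off())"
```

```text
the job is handed in; nothing more can be done
None
```

Both long girders now lie across the rests, one in the back notches and one in the front. With both in place I pushed the pedal to its stop, held it down and let it spring back. I handed the job in at about 19.6 s; no verdict was reported.

- **Girder positions:** The last top-view check put them at press x +38 mm, y -3 mm (back) and x -36 mm, y +2.5 mm (front). Both are within about 0.2° of the press's y axis, and they had not moved since before the press.
- **Pressing:** The pedal was down for about 1.3 s, with the stamping arm seen lying on both girders. The force peaked at about 42 N when the tread reached the stop; I eased it to about 6 N for a moment, then held about 21 N for over a second. The TCP stayed between 28.4 and 29.5 mm high. I did not read the pedal angle directly. At the 6 N moment the tread may have lifted slightly, so the hold that surely counts is the later one.
- **Afterwards:** The tread is back at its starting height, 63.9 mm against 64.4 mm at the start. The tower, glue bottle, tray, off-cut and yellow look-alike appear unmoved in the pictures. The gripper is about 18 cm up and touching nothing.

No check failed or disagreed.

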